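Reload the altar's incense-cone feeder

ROBOT

A 6-joint arm with a two-finger parallel gripper is mounted at the origin on the work surface. World frame = base frame: x ahead of the robot, y to its left, z up, the work surface at z = 0. Lengths are in m, angles in rad, forces in N, time in s.
With the tool pointing down it reaches from about 0.3 to 0.825 m from the base axis. Payload 5.4 kg.
Tool frame: the origin (TCP) lies at the very end of the fingers, on their centre line; the grasp point (between the pads) lies 19 mm behind it; z points along the fingers, y is the line along which they close (so a half turn about z gives the same grasp; the last joint's range is limited). The gripper opens to 92 mm and grips with 3 to 60 N. Pads are 20 mm wide; open, the fingers measure 128 mm over their backs; the gripper's body (75 mm by 189 mm) begins 69 mm behind the grasp point.
Start: joints at [-1.367, 0.158, 1.597, -0, 1.386, -0.21], TCP at [0.231, -0.526, 0.215] pointing down, gripper open.
Joint ranges: [-2.91, 2.91], [-0.94, 2.29], [0.18, 2.7], [-1.29, 4.43], [0.17, 2.64], [-3, 3]. Speed limits (rad/s): [2.57, 2.57, 3.14, 3.14, 3.14, 3.14].

INTERFACE

Orientations are given as a rotation vector (axis times angle).
In Python, from workcell import bot gives the robot as it stands. Calls block until the motion is done:
- bot.goto(position, orientation): joint-space move of the TCP to a pose.
- bot.line_to(position, rot=None, max_speed=0.15): straight line of the TCP; rot=None keeps the orientation; max_speed is the mean speed in m/s.
- bot.set_joints(angles): joint-space move.
- bot.set_gripper(opening, newtons=None): opening from 0.0 (shut) to 1.0 (fully open); newtons is the grip in N (None keeps the last); returns when the fingers have stopped.
- bot.hold(seconds).
- bot.inverse_kinematics(position, orientation): joint angles nearest the present ones, or None.
- bot.read_camera(name): name is "side" or "top" or "wrist"; returns a dict with "pixels" (480x640x3 uint8, blue, green, red), "fx", "fy", "cx", "cy" (pixels), "k1" (the pictures are not rectified: a ray, as slopes to the right and down, at radius r is drawn at 1 + k1 r^2 times it, then the intrinsics apply), "R" (3x3) and "t" (3): a world point X has camera coordinates R X + t. Camera axes: x right, y down, z forward; pixel columns grow to the right and rows downward; lengths in m; the calibration is good to about 2 mm. A picture is of the moment at which its call begins. There is no depth.
A pose or a line that the arm cannot do raises bot.MotionError and nothing moves.
- bot.job_done(): hands the job in; it is judged then, once.
Readings, each from a call of its own:
- bot.current_clock(): time.
- bot.current_joints(): joint angles.
- bot.current_joint_vel(): joint speeds.
- bot.current_effort(): joint torques, N m.
- bot.current_ee_pos(): TCP position.
- bot.current_tool_rot(): TCP orientation.
- bot.current_contact_force(): force on the tool from outside, world axes, zero at the start.
- bot.current_ft_torque(): the same for the moment, N m.
- bot.current_opening(): opening from 0.0 (shut) to 1.0 (fully open).
- bot.current_grip_force(): force on a finger pad.
Only numpy, scipy, OpenCV 4.12 (cv2) and the standard library are available. Lean on these libraries where they do the work, as an engineer would, in place of code of your own. Each camera call takes 0.05 s, during which the arm holds its last target. There are 200 camera calls.

TASK

Load the full refill strip (the bar that still carries its incense cones) into the clear feeder box: press its end against the spring follower until its other end drops down behind the front lip, so that it lies flat in the channel held by the spring. Then slide the feeder's lid fully shut over it and let go. Leave the empty strip and everything else on the altar step where they are.

Things in the scene. Friction and masses are not known exactly. Their poses are not given: they have to be found in the camera images.
- strip: the full refill strip: dark wooden bar 120 x 28 x 34 mm (x along its length, y across, z up) with a row of five brown cones (19 mm wide, 22 high, 22 apart) on top, 56 mm high in all, about 0.12 kg. Origin at the centre of its underside. The same either way round. Grip it across its 28 mm width, at its middle.
- spent_strip: the empty strip: the same bar, 120 x 28 x 34 mm, without cones (five dark round marks on top). Origin at the centre of its underside. Not to be used. The two strips may lie in each other's place.
- feeder: the incense feeder, fixed: aluminium floor plate 210 x 150 x 8 mm, clear side walls (inner faces at y = -65 and +65 mm) and a clear rear wall (x = 103 to 109 mm); open at the front and, until the lid is shut, above. Origin at the underside, on the channel's centre line; x runs along the channel from the front lip (-x end) to the spring follower, z up. Channel floor at z = 8 mm.
- seat (a point): the point on the channel floor where the centre of the loaded strip's underside lies, when the strip rests against the lip: feeder frame (-25, 0, 8) mm. Its axes are those of the feeder.
- lip (a point): middle of the top of the front lip, a low steel bar across the open front of the channel: feeder x = -91 to -85 mm, 60 mm wide, top at z = 18 mm, 10 mm above the channel floor.
- cheeks (a point): mid-point between four low guide cheeks beside the channel, tops at z = 16 mm (8 above the floor), 33 mm apart across the channel. They stand at feeder x = -83 to -55 and 10 to 34 mm; between these nothing stands beside the strip up to the side walls, so fingers have room there.
- rails (a point): midway between the two grooved aluminium rails on the side walls in which the lid slides, at their top, z = 83 mm; they run from feeder x = -95 to 195 mm, inner edges at y = -64 and +64, outer faces at y = -82 and +82 mm, with a stop at each end.
- follower_face (a point): on the follower's front face (towards the lip), 20 mm above the channel floor. The follower is a black block 30 mm wide, 40 mm high.
- follower (a joint): how far the spring follower is pressed back towards feeder +x, m: 0 at rest (face at feeder x = 15 mm, 100 mm from the lip; the strip is 120 mm long, so press a little more than 20 mm), at most 0.05; 0.020 with a strip loaded. It pushes towards the lip with 2.4 N at rest, 4 N at 0.020, 6.4 N at 0.050.
- lid: the sliding lid, loose in the rails' grooves: clear plate 130 (x, along the channel) x 140 x 5 mm, 0.16 kg, underside 72 and top 77 mm above the step. Origin under its middle, axes as the feeder's. Fully shut (against the front stop) at feeder x = -27 mm, open at about +115. Stays where it is left; 1 to 2 N slide it. Its short guide shoes jam if it is pushed more than about 10 mm off its centre line.
- lid_knob (a point): on the axis of the lid's upright round wooden knob, at the height to grip: 26 mm in diameter, from 77 to 118 mm above the step, this point 102 mm. It stands in the middle of the lid, straight above the lid's origin. The lid cannot be lifted out: it has 3 mm play up and down in the grooves, 1.5 mm to each side.
- rooster: white ceramic rooster figurine, 134 mm high, widest 72 mm, tail to one side; origin under its centre. Stands upright; to be left alone.
- cone_dish: stubby aluminium incense cone dish, 58 mm across the rim, 22 mm high, origin under its centre. To be left alone.
- ladle: small stainless ladle lying on the step: bowl 56 mm across, 22 mm high, handle 120 mm long towards its -x, 34 mm high at most; origin under the bowl. To be left alone.
Not all that is in view belongs to the job. Leave any turquoise or yellow look-alike of the lid alone.

How it is judged:
On the way:
1. with the lid still open, the full strip lies flat in the channel behind the lip, held by the spring follower (horizontal distance between strip and seat below 0.01 m and z of strip in the frame of seat below 0.004 m and angle between the x axis of strip and the x axis of feeder, either way round below 0.08 rad and value of joint follower above 0.014 m and x of lid in the frame of feeder above 0.053 m), for 0.2 s.
At the end, for the whole second after the job is handed in: the full strip lies upright and flat on the channel floor (within 4 mm in height, 7 mm in position and 0.08 rad of the channel), at rest against the lip with the follower pressed back more than 14 mm, and the lid, still in its rails, is shut to within 6 mm (horizontal distance between strip and seat below 0.007 m and z of strip in the frame of seat between -0.004 and 0.004 m and angle between strip's own z axis and vertical below 0.06 rad and angle between the x axis of strip and the x axis of feeder, either way round below 0.08 rad and value of joint follower above 0.014 m and linear speed of strip below 0.02 m/s and x of lid in the frame of feeder below -0.021 m and z of lid in the frame of feeder between 0.067 and 0.077 m); the robot touches nothing.
It fails at once if the rooster is tipped or moved more than 30 mm (angle between rooster's own z axis and vertical above 0.5 rad or distance of rooster from where it was at the start of the episode above 0.03 m).
It fails at once if the cone dish is moved more than 30 mm (distance of cone_dish from where it was at the start of the episode above 0.03 m).
It fails at once if the ladle is moved more than 30 mm (distance of ladle from where it was at the start of the episode above 0.03 m).
It fails at once if the empty strip is moved more than 30 mm (distance of spent_strip from where it was at the start of the episode above 0.03 m).
It also fails if it takes over 56 s, if anything falls off the work surface, if the arm or the gripper's body presses on something with over 40 N, if the wrist force passes 120 N, or if a joint passes its speed limit or range.

## Working session

There is one attempt and no reset: what is moved stays moved. The work goes in short steps, each a Python script; the robot and the scene stay as the last script left them, time stands still between calls to the robot, and variables do not carry over. Pictures are saved under pics/ and viewed, at most 10 in all, crops included, and the job is handed in when it is done.

```bash
ls; mkdir -p pics
python3 - <<'E'
from workcell import bot
import cv2,numpy as np,pickle
for n in("top","side"):
    d=bot.read_camera(n);cv2.imwrite(f"pics/{n}0.png",d["pixels"]);pickle.dump(d,open(f"{n}0.pkl","wb"))
    print(n,d["fx"],d["cx"],d["cy"],d["k1"],(-d["R"].T@d["t"]).round(3),d["R"].round(2).tolist())
print(bot.current_clock(),bot.current_tool_rot())
E
```

```text
pics
top 564.51136611822 318.4557683461068 229.90154235634012 -0.17627315080163514 [0.322 0.095 1.239] [[0.01, -1.0, 0.01], [-0.99, -0.01, -0.16], [0.16, -0.01, -0.99]]
side 575.0836392077006 310.6900417750193 238.75078073113266 -0.1294323568523709 [ 0.388 -0.773  0.8  ] [[0.99, -0.17, -0.01], [-0.12, -0.63, -0.77], [0.13, 0.76, -0.64]]
0.1 [-3.07289886e+00 -6.45075188e-01  2.10200112e-05]
```

View pics/top0.png

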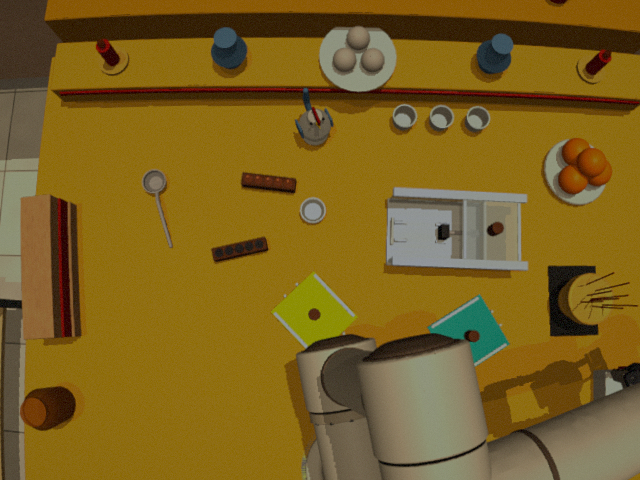

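View pics/side0.png

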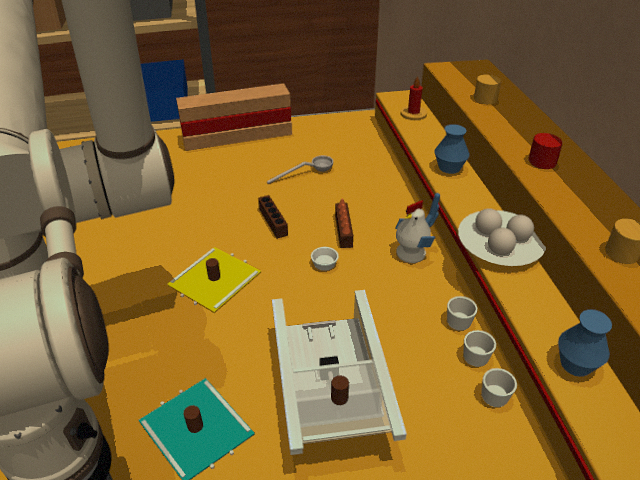

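Candidates for the full strip are the bar at top (269,183) / side (344,222), which shows reddish-brown bumps, and the bar at top (240,249) / side (272,215), which shows dark flat marks. The first fits the description, so I'll confirm it in one enlarged crop. The feeder is at top (457,230), with its lip on the left (~393) and the lid knob at (496,228).

Run:
```python
import cv2,numpy as np
t=cv2.imread("pics/top0.png");s=cv2.imread("pics/side0.png")
a=cv2.resize(s[180:270,240:400],(400,225),interpolation=cv2.INTER_CUBIC)
b=cv2.resize(t[155:275,195:355],(400,300),interpolation=cv2.INTER_CUBIC)
c=cv2.resize(t[180:280,380:533],(790,300)[:1]+(300,),interpolation=cv2.INTER_CUBIC) if 0 else None
top=np.hstack([b,cv2.copyMakeBorder(a,0,75,0,0,0)])
f=cv2.resize(t[180:280,380:540],(480,300),interpolation=cv2.INTER_CUBIC)
f=cv2.copyMakeBorder(f,0,0,0,320,0)
cv2.imwrite("pics/crop1.png",np.vstack([top,f]))
```

```text
(no output)
```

View pics/crop1.png

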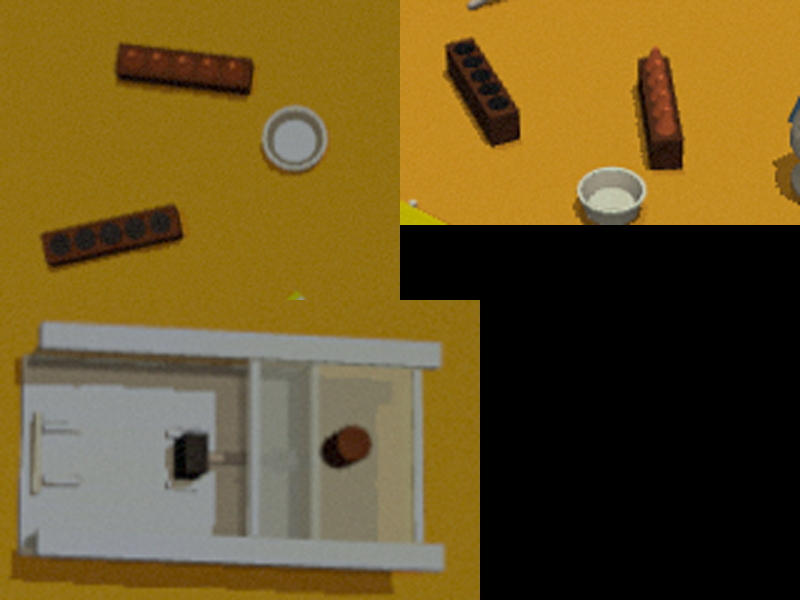

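The crop settles it: the bar at top (269,183) carries the cones, and the bar at (240,249) is empty. I'll fit the first poses next.

```bash
cat > h.py <<'E'
import numpy as np,cv2,pickle
from scipy.optimize import least_squares
from scipy.spatial.transform import Rotation as Ro
def proj(d,X):
    c=np.atleast_2d(X)@d["R"].T+d["t"]; s=c[:,:2]/c[:,2:]
    s=s*(1+d["k1"]*(s**2).sum(1,keepdims=True))
    return s*[d["fx"],d["fy"]]+[d["cx"],d["cy"]]
def unproj(d,uv,z):
    p=(np.atleast_2d(uv)-[d["cx"],d["cy"]])/[d["fx"],d["fy"]]; s=p.copy()
    for _ in range(20): s=p/(1+d["k1"]*(s**2).sum(1,keepdims=True))
    r=np.c_[s,np.ones(len(s))]@d["R"]; o=-d["R"].T@d["t"]
    return o+r*((z-o[2])/r[:,2])[:,None]
def T(p,X):
    c,s=np.cos(p[2]),np.sin(p[2]); X=np.atleast_2d(X)
    return np.c_[p[0]+c*X[:,0]-s*X[:,1],p[1]+s*X[:,0]+c*X[:,1],X[:,2]]
def fit(obs,p0): # obs: list of (cam dict, model Nx3, uv Nx2)
    f=lambda p:np.concatenate([(proj(d,T(p,M))-uv).ravel() for d,M,uv in obs])
    r=least_squares(f,p0,loss="soft_l1"); return r.x,r.fun.reshape(-1,2)
def down(yaw): # tool down, tool y axis at world angle yaw (closing line)
    y=np.array([np.cos(yaw),np.sin(yaw),0]);z=np.array([0,0,-1.]);x=np.cross(y,z)
    return Ro.from_matrix(np.c_[x,y,z]).as_rotvec()
E
python3 - <<'E'
from h import *
t=pickle.load(open("top0.pkl","rb"));s=pickle.load(open("side0.pkl","rb"))
M=np.array([[-95,82,83],[195,82,83],[195,-82,83],[-88,30,18],[-88,-30,18]])/1e3
uv=np.array([[42,322],[442,343],[443,570],[37,413],[37,493]])/3+[380,80]
uv[:,1]=np.array([322,343,570,413,493])/3-100+180
M2=np.array([[-95,-82,83],[-95,82,83],[195,-82,83],[195,82,83]])/1e3
uv2=np.array([[273,300],[366,291],[291,451],[405,436]])
p0=[.45,-.1,-1.6]
p,r=fit([(t,M,uv)],p0);print(p,r.round(1).tolist())
p,r=fit([(s,M2,uv2)],p0);print(p,r.round(1).tolist())
p,r=fit([(t,M,uv),(s,M2,uv2)],p0);print(p)
print("knob",unproj(t,np.array([[353,440]])/3+[380,80],.118), T(p,[[.115,0,0]]))
for n,c in(("full",[[117,43],[253,58],[250,95]]),("spent",[[43,235],[177,206],[182,238],[50,266]]),("dish",[[294,140]])):
    print(n,unproj(t,np.array(c)/2.5+[195,155],.03).round(3).tolist())
E
```

```text
[ 0.5122053  -0.16994087 -1.60561081] [[0.3, 0.2], [-0.8, 0.0], [0.1, 0.0], [0.4, -0.3], [-0.2, -0.0]]
[ 0.51315868 -0.1718623  -1.61628198] [[-0.1, 0.4], [-0.0, 0.1], [-1.2, -0.4], [1.6, -0.1]]
[ 0.51276176 -0.17098656 -1.61122332]
knob [[ 0.51003113 -0.28701015  0.118     ]] [[ 0.50811392 -0.2858926   0.        ]]
full [[0.642, 0.252, 0.03], [0.629, 0.131, 0.03], [0.595, 0.133, 0.03]]
spent [[0.47, 0.311, 0.03], [0.496, 0.195, 0.03], [0.469, 0.19, 0.03], [0.443, 0.304, 0.03]]
dish [[0.556, 0.094, 0.03]]
```

Run:
```python
from h import *
from workcell import bot
t=pickle.load(open("top0.pkl","rb"))
print("rooster",unproj(t,[[314,122]],.06).round(3))
for pos,yaw in (([.619,.191,.02],-.107),([.513,-.17,.02],-1.611+np.pi/2),([.51,-.29,.083],-1.611),([.51,-.29,.083],-1.611+np.pi)):
    q=bot.inverse_kinematics(pos,down(yaw)); print(None if q is None else np.round(q,2))
def shot(n):
    bot.hold(.2); d=bot.read_camera("wrist");cv2.imwrite(f"pics/{n}.png",d["pixels"]);pickle.dump(d,open(n+".pkl","wb"))
bot.goto([.513,-.15,.32],down(-1.611+np.pi/2)); shot("wf")
bot.goto([.60,.191,.25],down(-.107)); shot("ws")
print(bot.current_clock(),bot.current_joints())
cv2.imwrite("pics/w1.png",np.vstack([cv2.resize(cv2.imread(f"pics/{n}.png"),(400,300),interpolation=cv2.INTER_AREA) for n in("wf","ws")]))
```

```text
rooster [[0.749 0.093 0.06 ]]
[ 0.11  0.55  1.51 -0.    1.08  0.22]
[-0.54  0.31  1.84 -0.    0.99 -0.5 ]
[-0.72  0.32  1.68 -0.    1.14  0.89]
[-0.72  0.32  1.68  0.    1.14 -2.25]
3.7083 [ 1.15070191e-01  2.77698997e-01  1.38765609e+00 -7.34163939e-05
  1.47573208e+00  2.23517914e-01]
```

View pics/w1.png

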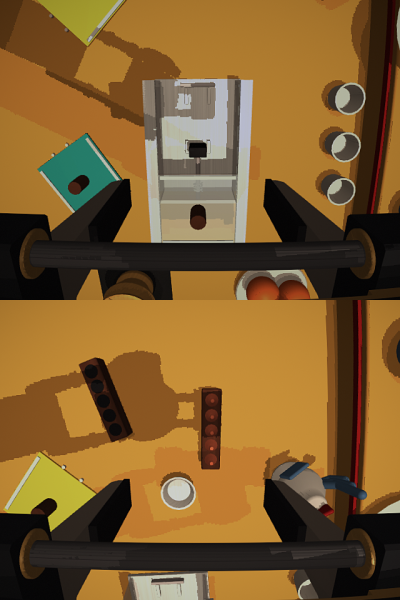

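Wrist views: the upper half is the feeder (lip ~(196,85), follower ~(198,148), knob ~(198,215)). The lower half is the full strip at ~(211,428), the empty one at ~(105,400) and the dish at (178,492). I'll take precise corner picks from one enlarged crop.

Run:
```python
import cv2,numpy as np
a=cv2.imread("pics/wf.png")[115:265,215:415];b=cv2.imread("pics/ws.png")[130:280,300:375]
a=cv2.resize(a,None,fx=2.9,fy=4,interpolation=cv2.INTER_CUBIC);b=cv2.resize(b,None,fx=2.9,fy=4,interpolation=cv2.INTER_CUBIC)
i=np.hstack([a,b]);print(i.shape)
i=cv2.convertScaleAbs(i,alpha=1.3);cv2.imwrite("pics/c2.png",i)
```

```text
(600, 798, 3)
```

View pics/c2.png

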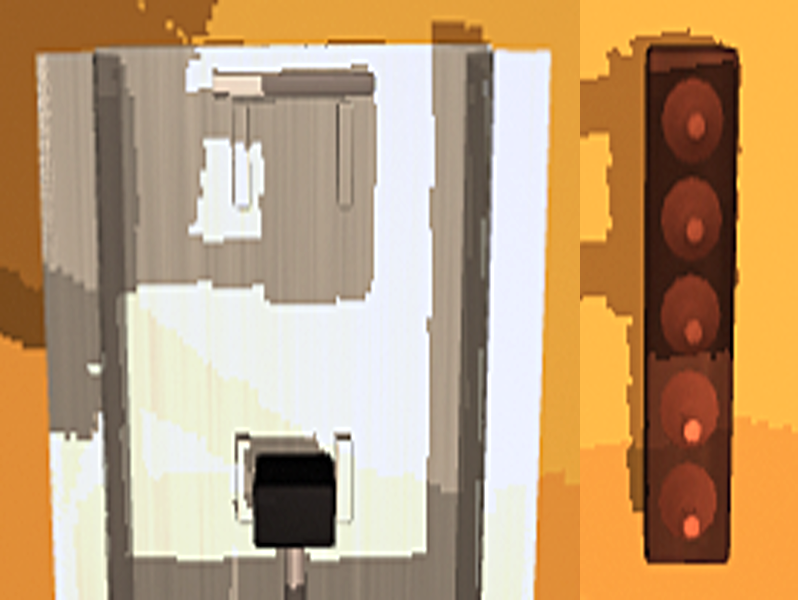

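Run:
```python
from h import *
f=pickle.load(open("wf.pkl","rb"));s=pickle.load(open("ws.pkl","rb"));t=pickle.load(open("top0.pkl","rb"));sd=pickle.load(open("side0.pkl","rb"))
print("cams",(-f["R"].T@f["t"]).round(3),(-s["R"].T@s["t"]).round(3))
M=np.array([[-95,-82,83],[-95,82,83],[-91,-30,18],[-91,30,18],[-83,-16.5,16],[-83,16.5,16],[-55,-16.5,16],[-55,16.5,16],[10,16.5,16],[34,16.5,16],[15,-15,48],[15,15,48]])/1e3
c=np.array([[36,53],[550,50],[213,70],[374,70],[249,105],[338,103],[251,208],[338,208],[337,435],[337,522],[256,455],[334,455]])/[2.9,4]+[215,115]
p,r=fit([(f,M,c)],[.512,-.17,-1.61]);print("feeder",p);print(r.round(1).tolist())
C=np.array([[697,126],[695,230],[693,330],[692,432],[691,526]]);C=(C-[580,0])/[2.9,4]+[300,130]
M2=np.array([[x,0,56] for x in(-44,-22,0,22,44)])/1e3
q,r=fit([(s,M2,C)],[.62,.19,-1.67]);print("strip",q);print(r.round(1).tolist())
K=np.array([[x,y,z] for z in(0,34) for x in(-60,60) for y in(-14,14)])/1e3
print(((proj(s,T(q,K))-[300,130])*[2.9,4]+[580,0]).round().tolist())
K=np.array([[.115,0,.118]]);print((proj(f,T(p,K))))
```

```text
cams [ 0.516 -0.08   0.489] [0.608 0.26  0.419]
feeder [ 0.51313557 -0.16764593 -1.60596647]
[[-0.2, 0.1], [0.6, -0.0], [-0.4, 0.1], [0.3, -0.2], [0.0, -1.1], [0.0, -0.8], [-0.3, -0.6], [-0.1, -0.8], [0.1, 0.9], [-0.0, -0.2], [-0.8, 6.8], [0.7, 6.7]]
strip [ 0.62147961  0.19365118 -1.68517693]
[[-0.1, -0.5], [0.0, -0.2], [0.2, 0.4], [0.0, -0.2], [-0.1, 0.5]]
[[646.0, 42.0], [730.0, 43.0], [642.0, 525.0], [721.0, 525.0], [647.0, 44.0], [740.0, 45.0], [643.0, 566.0], [729.0, 567.0]]
[[317.24548244 353.33643686]]
```

```bash
cat >> h.py <<'E'
F=np.array([.5131,-.1680,-1.606])
def fp(x,y,z): return T(F,[[x/1e3,y/1e3,z/1e3]])[0]
E
python3 - <<'E'
from h import *
from workcell import bot
p=np.array([.6215,.1937,0]);o=down(-.1144)
bot.set_gripper(.65)
bot.goto(p+[0,0,.10],o)
bot.line_to(p+[0,0,.006],max_speed=.1)
bot.set_gripper(0,30)
print("grip",bot.current_opening()*92,bot.current_grip_force(),bot.current_contact_force())
bot.line_to(p+[0,0,.16]); print(bot.current_contact_force())
of=down(F[2]+np.pi/2)
bot.goto(fp(-51,0,160),of)
bot.line_to(fp(-51,0,50),max_speed=.15)
bot.line_to(fp(-51,0,27.5),max_speed=.08)
print(bot.current_contact_force())
for x in(-44,-35,-28,-20.5):
    bot.line_to(fp(x,0,27.5),max_speed=.06); print(x,bot.current_contact_force().round(2) if hasattr(bot.current_contact_force(),'round') else bot.current_contact_force())
print(bot.current_clock(),bot.current_ee_pos(),fp(-20.5,0,27.5))
a=bot.read_camera("side");b=bot.read_camera("top")
pickle.dump((a,b),open("p3.pkl","wb"))
A=cv2.resize(a["pixels"][280:460,240:420],(500,500));B=cv2.resize(b["pixels"][170:290,370:540],(300,212))
cv2.imwrite("pics/p3.png",np.hstack([A,cv2.copyMakeBorder(B,0,288,0,0,0)]))
E
```

```text
grip 27.766923558169054 30.000119805336 [-1.09908215  0.26408098 -0.06388797]
[-0.02029263 -0.79471601 -0.91636206]
[-0.43638289  0.14158086 -1.71455337]
-44 [ 0.6   2.27 -2.03]
-35 [ 1.05  3.23 -1.29]
-28 [ 0.19  2.8  -0.6 ]
-20.5 [ 0.13  4.68 -0.66]
11.5167 [ 0.51383344 -0.14719785  0.02747102] [ 0.51382153 -0.1475127   0.0275    ]
```

View pics/p3.png

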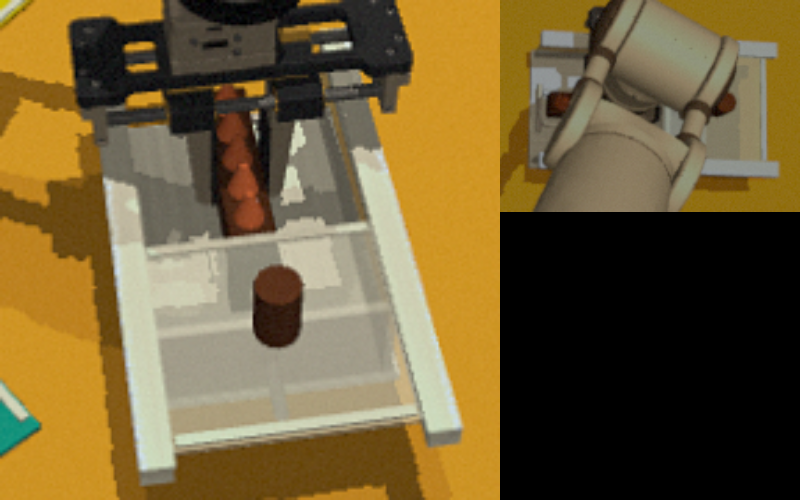

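The picture shows the strip held level over the channel (side ~(240,190) in the crop) with its end on the follower. The 4.7 N push matches about 24 mm of travel. Lowering now.

Run:
```python
from h import *
from workcell import bot
for z in(22,18,15.5,14.3):
    bot.line_to(fp(-20.5,0,z),max_speed=.04); f=np.array(bot.current_contact_force()); print(z,f.round(2))
    if f[2]>12: print("blocked"); break
else:
    bot.line_to(fp(-23,0,14.3),max_speed=.04); print(np.round(bot.current_contact_force(),2))
    bot.set_gripper(.52); bot.hold(.3)
    bot.line_to(fp(-25,0,160),max_speed=.15)
    bot.goto(fp(-25+10,0,300),down(F[2]+np.pi/2)); bot.hold(.2)
    d=bot.read_camera("wrist");pickle.dump(d,open("w4.pkl","wb"))
    cv2.imwrite("pics/w4.png",cv2.resize(d["pixels"][60:400,180:460],(560,600)[:1]+(600,)) )
    print(bot.current_clock())
```

```text
22 [ 2.27  3.76 -2.95]
18 [ 1.67  3.94 -3.78]
15.5 [ 0.88  3.4  -1.98]
14.3 [ 1.26  4.46 -0.78]
[0.93 3.99 0.05]
15.675
```

View pics/w4.png

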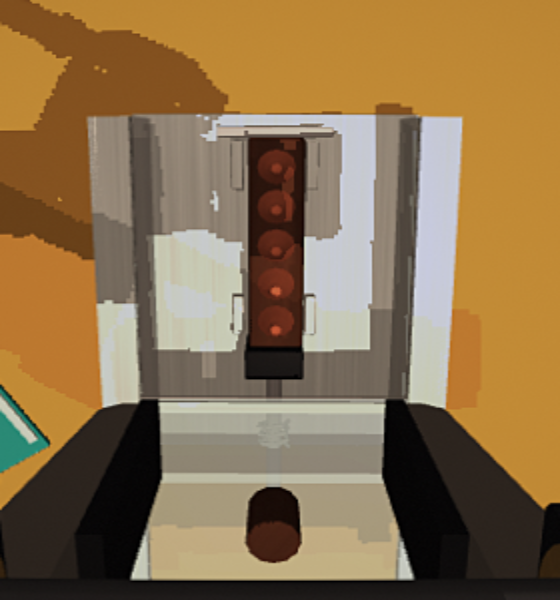

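The strip lies behind the lip between the cheeks, with the follower at its end. I'll check this numerically from the tips at (277,166)…(276,329) and the knob top at (273,541).

Run:
```python
from h import *
d=pickle.load(open("w4.pkl","rb"));S=[2,600/340]
g=lambda c:np.array(c)/S+[180,60]
for z in(64,74):
    M=np.array([[x,0,z] for x in(-44,-22,0,22,44)])/1e3
    q,r=fit([(d,M,g([[277,166],[277,209],[276,250],[276,291],[276,329]]))],[.51,-.14,-1.6])
    v=q[:2]-F[:2];c,s=np.cos(F[2]),np.sin(F[2]);print(z,(v@[c,s]*1e3).round(1),(v@[-s,c]*1e3).round(1),q[2]-F[2],abs(r).max().round(1))
for a,z in((([273,541]),.118),([273,404],.077)):
    k=unproj(d,g([a]),z)[0,:2]-F[:2];print((k@[c,s]*1e3).round(1),(k@[-s,c]*1e3).round(1))
```

```text
64 -25.8 0.8 -0.0036269603545393547 0.4
74 -27.1 0.8 -0.0035642863927667356 1.5
117.4 -0.4
57.0 -0.6
```

Run:
```python
from h import *
from workcell import bot
o=down(F[2]); F0=lambda:np.round(bot.current_contact_force(),2)
bot.set_gripper(.65)
bot.goto(fp(117,-.2,150),o)
bot.line_to(fp(117,-.2,84),max_speed=.08); print(F0())
bot.set_gripper(0,12); print(bot.current_opening()*92,F0())
for x in(80,20,-15,-22,-25):
    bot.line_to(fp(x,-.2,84),max_speed=.07); print(x,bot.current_opening()*92,F0())
for x in(-26,-27,-28,-29):
    if abs(bot.current_contact_force()[1])>6: break
    bot.line_to(fp(x,-.2,84),max_speed=.02); print(x,bot.current_opening()*92,F0())
print(bot.current_clock())
```

```text
[ 0.34  0.08 -1.03]
25.634858698839025 [-0.49 -0.12  0.55]
80 25.81622291400949 [0.55 2.48 3.  ]
20 25.73127592126189 [0.83 5.32 5.53]
-15 25.801618388030338 [0.55 3.91 7.02]
-22 26.021315276140385 [1.08 1.32 5.76]
-25 25.817533773607064 [-0.07 -1.19  4.94]
-26 25.437135393898572 [ 0.06 -2.51  5.39]
-27 25.932083582449266 [-0.14 -3.43  4.9 ]
-28 25.45028193273437 [ 0.13 -3.17  4.51]
-29 25.79638242615769 [-0.65 -6.68  4.33]
22.7167
```

Run:
```python
from h import *
from workcell import bot
bot.set_gripper(.6); bot.hold(.2)
bot.line_to(fp(-29,0,170),max_speed=.12)
bot.goto(fp(30,0,320),down(F[2]+np.pi/2)); bot.hold(.2)
d=bot.read_camera("wrist");pickle.dump(d,open("w5.pkl","wb"))
cv2.imwrite("pics/w5.png",cv2.resize(d["pixels"][60:400,180:460],(560,600)));print(bot.current_clock())
for x,z in((-27,118),(-92,77),(38,77),(-95,83)): print(x,z,((proj(d,fp(x,0,z))-[180,60])*[2,600/340]).round(1))
```

```text
26.1083
-27 118 [[271.6 163.2]]
-92 77 [[271.9  32.9]]
38 77 [[271.5 280. ]]
-95 83 [[271.9  25.2]]
```

View pics/w5.png

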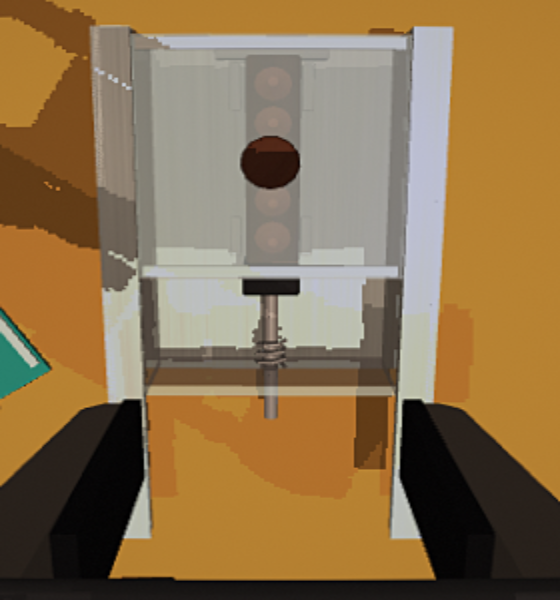

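The lid is shut: the knob top is at (270,162), and the predicted shut position is (272,163). The strip lies straight underneath, behind the lip, and the gripper is clear.

```bash
python3 -c "
from workcell import bot
print(bot.job_done())"
```

```text
the job is handed in; nothing more can be done
None
```

The full strip is seated in the feeder behind the lip, the lid is slid shut over it, and I handed the job in about 26 s into the 56 s limit; the last picture showed both in place, but the call returned no verdict.

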